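Lay out the toaster's parts on their silhouette mats

ROBOT

A 6-joint arm with a two-finger parallel gripper is mounted at the origin on the work surface. World frame = base frame: x ahead of the robot, y to its left, z up, the work surface at z = 0. Lengths are in m, angles in degrees, forces in N, time in s.
With the tool pointing down it reaches from about 0.25 to 0.725 m from the base axis. Payload 9.7 kg.
Tool frame: the origin (TCP) lies at the very end of the fingers, on their centre line; the grasp point (between the pads) lies grasp_offset behind it (grasp_offset is the distance from the TCP to the grasp point, in m); z points along the fingers, y is the line along which they close (so a half turn about z gives the same grasp; the last joint's range is limited). The gripper opens to 85 mm and grips with 20 to 120 N. Pads are 22 mm wide; open, the fingers measure 114 mm over their backs; the gripper's body (76 mm by 85 mm) begins 54 mm behind the grasp point. The pads swing forward as they close: fully open they stand 13 mm farther back than shut.
Start: joints at [72.365, 4.979, 10.078, 95.1, 0, 90], TCP at [0.167, 0.524, 0.231] pointing down, gripper open.
Joint ranges: [-179.16, 179.16], [-48.56, 103.87], [-65.8, 70.77], [-126.05, 130.52], [-82.76, 87.17], [-180, 180]. Speed limits (degrees/s): [127.2, 127.2, 147.25, 180, 180, 180].

INTERFACE

Orientations are given as [roll, pitch, yaw] about the fixed x, y, z axes, in that order (R = Rz(yaw) Ry(pitch) Rx(roll)).
In Python, from workcell import get_obs, camera, calibration, job_done, recognise, cut_out, mark_of, grasp_offset gives the robot as it stands.
- The arm moves only by the tool servo_tool, never from a script. Its argument "moves" is a list of rows, each a list of 3 entries, a list of its own where there are three numbers: the turn, a rotation vector about the tool's x, y, z in degrees, then the shift along the tool's x, y, z in m, then the opening in per cent of the stroke, from 0 (shut) to 100 (fully open). In form: [[[ax, ay, az], [x, y, z], claw], ...]. A call has 1 to 12 rows; each row shifts and turns the commanded pose from where the row before left it, along the tool's axes as they then stand; what a row does not reach is not made up. A row lasts 1/10 s, in which the tool goes at most 50 mm and 8.59 degrees, less where a joint would pass 70% of its speed; a pose out of reach is approached as far as the arm can. A call is refused whole if a number of a shift passes 0.05 or a number of a turn 8.59, either way. A call with a gripper value outside its range is refused whole. The fingers move at their own pace and stop on an object; "force" is the grip in N (left out, the last holds). Time passes only in rows, so rows that do not move let the fingers close. It gives the time, the measured TCP pose, the force, the opening and the grip force at its end, in the units of the state.
- get_obs(): the state, without advancing time (a new reading comes with each control period).
- camera(name): name is "scene" or "top"; returns (picture, depth): 480x640x3 uint8, red, green, blue; 480x640 float32, m along the optical axis (not along the pixel's ray), 0 where there is no reading.
- calibration(name): a dict with "camera_matrix" (3x3 intrinsics, pixels), "R" (3x3) and "t" (3): a world point X has camera coordinates R X + t. Camera axes: x right, y down, z forward; pixel columns grow to the right and rows downward; lengths in m; the calibration is good to about 2 mm. A picture is of the moment at which its call begins. calibration takes no time and is no camera call.
- job_done(): hands the job in; it is judged then, once.
Trained networks look in the newest picture that a camera, given by its name, has taken for a name from the list of things; names that differ only in an ending like _2 or _b are one class to them, and where a whole thing is asked for, a point or a joint stands for the part that bears it (a point fixed in the world has none). Each returns a list of dicts, best first, with "score" (0 to 1); they miss things now and then, are a little off and sometimes report something else, mostly with a low value. They report only what shows in the picture. A call takes as long as a camera call. They do not tell look-alikes from the thing itself.
- recognise(name, camera): "xyz" ([x, y, z] in m, in the coordinates of the camera as it stood for that picture, good to about 4 mm: the middle of the surface that is visible of it).
- cut_out(name, camera): "mask" (480x640 bool, what is visible of it).
- mark_of(name, camera): "xyz" ([x, y, z] in m, in the coordinates of the camera as it stood for that picture, good to about 4 mm: a listed point, or the origin of a listed thing).
The state is a dict: "time": time; "q": joint angles; "qd": joint speeds; "joint_efforts": joint torques, N m; "ee_pos": TCP position; "tcp_rot": TCP orientation; "wrist_force": force on the tool from outside, world axes, zero at the start; "torque": the same for the moment, N m; "opening": finger opening in m; "grasp_force": force on a finger pad.
Only numpy, scipy, OpenCV 4.12 (cv2) and the standard library are available. Lean on these libraries where they do the work, as an engineer would, in place of code of your own. Each camera call takes 0.05 s, during which the arm holds its last target. There are 200 camera calls.

TASK

Lay each of the four loose toaster parts (control board, black handle, copper coil, red dial) on the blue mat whose white silhouette has its shape: right way up, centred inside the white and lined up with it (either way round). Don't push or tip the coffee mug; leave it standing where it is.

Things in the scene. Friction and masses are not known exactly. Their poses are not given: they have to be found in the camera images.
- board: Toaster control board: green circuit board with small components in a black plastic frame, 90 x 54 mm, frame 16 mm high (small components up to 20 mm, in the middle). Long side along its x; grip it across the 54 mm (its y), low on the frame. About 80 g. Origin: centre of the underside; z up.
- handle: Black plastic toaster handle lying flat: straight bar with round ends, 84 x 20 mm, 18 mm high, two small steel screw heads on top. Length along its x; grip across the 20 mm (its y). About 50 g. Origin: centre of the underside; z up.
- coil: Hold-down electromagnet: a copper winding 44 mm long, 28 x 28 mm in section (from 4 to 32 mm above the table), between two square steel end plates 36 x 36 mm and 8 mm thick; 60 mm long overall along its x, 36 mm high. Grip the copper at the middle across the 28 mm (its y). About 160 g. Origin: centre of the underside; z up.
- dial: Red round browning dial, 44 mm diameter, 26 mm high, white pointer line on top (points to its +x; its direction does not matter). About 40 g. Origin: centre of the underside; z up.
- mat_board: Blue mat fixed to the table, 114 x 78 x 3 mm (its long side along its x), same size as the other mats, with a white silhouette in the middle: a plain large rectangle 104 x 68 mm, long side along x, for the control board. Origin: centre of the mat's underside, under the silhouette's centre; z up; the part rests on its top face, 3 mm above the origin.
- mat_handle: Blue mat fixed to the table, 114 x 78 x 3 mm (its long side along its x), same size as the other mats, with a white silhouette in the middle: a long narrow bar with round ends, 98 x 34 mm, along x, for the black handle. Origin: centre of the mat's underside, under the silhouette's centre; z up; the part rests on its top face, 3 mm above the origin.
- mat_coil: Blue mat fixed to the table, 114 x 78 x 3 mm (its long side along its x), same size as the other mats, with a white silhouette in the middle: an H lying on its side (two end bars 22 x 50 mm joined by a bridge 38 mm wide), 74 mm long along x, for the coil. Origin: centre of the mat's underside, under the silhouette's centre; z up; the part rests on its top face, 3 mm above the origin.
- mat_dial: Blue mat fixed to the table, 114 x 78 x 3 mm (its long side along its x), same size as the other mats, with a white silhouette in the middle: a round disc 58 mm in diameter, for the red dial. Origin: centre of the mat's underside, under the silhouette's centre; z up; the part rests on its top face, 3 mm above the origin.
- mug: White coffee mug, loose, 72 mm diameter, 75 mm high, handle towards its +y; it stands among the parts and must be left alone. Origin: centre of the underside.
Things that resemble listed ones, but are neither listed nor needed, are in the scene too. What is meant by the coil is not green or pink, and is the smaller of those in its own colour.

How it is judged:
By the outcome, as a careful person would: the job done as asked, in the order asked, and still so for the second after the job is handed in, with the robot touching nothing.
It also fails if it takes over 115 s, if anything falls off the work surface, if the arm or the gripper's body presses on something with over 40 N, if the wrist force passes 120 N, or if a joint passes its speed limit or range.

## Working session

There is one attempt and no reset: what is moved stays moved. The work goes in short steps, Python scripts to look and compute and a tool call to move; the robot and the scene stay as the last step left them, time stands still between calls to the robot, and variables do not carry over. Pictures are saved under pics/ and viewed, at most 14 in all, crops included, and the job is handed in when it is done.

Besides the shell and the picture viewer there is one more tool, called after "Request:" as a command line: name --argument value ..., lists and objects as JSON in quotes. servo_tool: Moves the arm, as the interface text tells. Its arguments: {"type":"object","properties":{"moves":{"type":"array"},"force":{"type":"number"}},"required":["moves"]}

```bash
mkdir -p pics; ls
python3 - <<'E'
from workcell import *
import cv2,numpy as np
print(get_obs(),grasp_offset)
for n in("scene","top"):
    p,d=camera(n);cv2.imwrite(f"pics/{n}1.png",p[:,:,::-1]);c=calibration(n);print(n,c)
    np.savez(f"{n}1.npz",p=p,d=d)
E
```

```text
pics
{'time': 0.0, 'q': array([7.23651926e+01, 5.01197044e+00, 1.00322556e+01, 9.50989895e+01,
       1.18711804e-03, 8.99999072e+01]), 'qd': array([-0.21635887, -0.02034256, -0.02585921, -0.0274815 , -0.02300345,
       -0.01753779]), 'joint_efforts': array([ 4.35034608e-04, -5.20386887e+01,  4.64805901e+01,  1.62800378e-02,
        1.63968907e-04, -4.58626715e-06]), 'ee_pos': array([0.16654434, 0.52392925, 0.23055503]), 'tcp_rot': array([-1.79921296e+02, -1.18724445e-03,  1.62365284e+02]), 'wrist_force': array([-0.02702338,  0.82828903, -0.01456836]), 'torque': array([ 0.01855707, -0.00514685, -0.00800129]), 'grasp_force': 0.0, 'opening': 0.08557573842991589} 0.0187
scene {'camera_matrix': array([[501.50963617,   0.        , 314.15650559],
       [  0.        , 501.50963617, 240.41742357],
       [  0.        ,   0.        ,   1.        ]]), 'R': array([[ 0.33766707,  0.94114073,  0.0153324 ],
       [ 0.70353989, -0.24153116, -0.66835194],
       [-0.62530998,  0.2364674 , -0.74368716]]), 't': array([-0.16104819, -0.33456811,  1.56524454])}
top {'camera_matrix': array([[620.92740071,   0.        , 322.418295  ],
       [  0.        , 620.92740071, 239.03158929],
       [  0.        ,   0.        ,   1.        ]]), 'R': array([[-0.00393082, -0.9999497 , -0.00922752],
       [-0.99641013,  0.00469692, -0.08452689],
       [ 0.08456598,  0.00886213, -0.99637847]]), 't': array([0.00302769, 0.50022188, 1.51433675])}
```

View pics/top1.png

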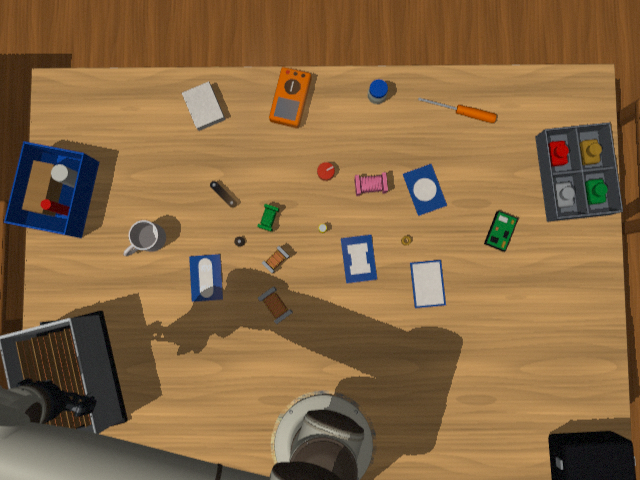

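View pics/scene1.png

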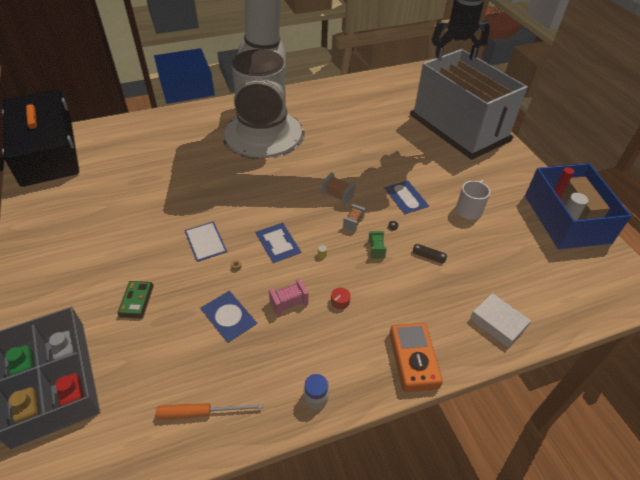

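The top view shows these, in pixels:
- **Parts:** handle (223,193), dial (326,171), copper coils at (277,258), which is the smaller, and (274,305), board (501,230).
- **Mats:** handle (206,277), coil (358,258), dial (425,190), board (428,284).
- **Mug:** (144,236).

Next I'll measure them.

```bash
cat > h.py <<'E'
from workcell import *
import cv2,numpy as np
def cloud(n,d):
    c=calibration(n);K=c["camera_matrix"];v,u=np.mgrid[:480,:640]
    P=np.stack([(u-K[0,2])/K[0,0]*d,(v-K[1,2])/K[1,1]*d,d],-1)
    return (P-c["t"])@c["R"]
def plane(n,uv,z):
    c=calibration(n);K=c["camera_matrix"];uv=np.asarray(uv,float).reshape(-1,2)
    r=np.c_[uv,np.ones(len(uv))]@np.linalg.inv(K).T@c["R"];o=-c["R"].T@c["t"]
    return (o+r*((z-o[2])/r[:,2])[:,None])[:,:2]
def rect(xy):
    (cx,cy),(w,h),a=cv2.minAreaRect((np.asarray(xy)*1000).astype(np.float32))
    if w<h: w,h,a=h,w,a+90
    return [round(float(k),1) for k in(cx,cy,w,h,(a+90)%180-90)]
def part(n,W,p,box,lo,hi=.06):
    u0,v0,u1,v1=box;Q=W[v0:v1,u0:u1].reshape(-1,3);Q=Q[(Q[:,2]>lo)&(Q[:,2]<hi)]
    return rect(Q[:,:2]),len(Q),np.round(np.percentile(Q[:,2],[5,50,95])*1000,1),np.round(Q[:,:2].mean(0)*1000,1)
def white(n,p,box,z=.003,blue=False):
    u0,v0,u1,v1=box;q=p[v0:v1,u0:u1].astype(int)
    m=(q[...,2]>q[...,0]+25) if blue else ((q.min(-1)>80)&(q.max(-1)-q.min(-1)<45))
    k,l,s,_=cv2.connectedComponentsWithStats(m.astype(np.uint8));i=1+s[1:,4].argmax()
    v,u=np.nonzero(l==i)
    xy=plane(n,np.c_[u+u0,v+v0],z);return rect(xy),len(xy),np.round(xy.mean(0)*1000,1)
E
python3 - <<'E'
from h import *
f=np.load("top1.npz");p,d=f["p"],f["d"];W=cloud("top",d)
for k,b,lo in[("handle",(200,170,245,215),.008),("dial",(310,155,343,187),.012),("coilS",(258,240,295,276),.012),("coilL",(254,283,298,326),.012),("board",(478,205,524,255),.008),("mug",(120,215,170,260),.02)]:
    print(k,part("top",W,p,b,lo,.09))
for k,b in[("mhandle",(185,248,228,306)),("mcoil",(336,230,382,287)),("mdial",(398,160,450,218)),("mboard",(406,256,450,312))]:
    print(k,white("top",p,b),white("top",p,b,blue=True))
print("table z",W[100:400:50,330,2])
a=cv2.resize(p[145:325,185:305],None,fx=4,fy=3.3,interpolation=2)
cv2.imwrite("pics/c1.png",cv2.resize(p[145:325,185:305],None,fx=3.3,fy=3.3,interpolation=2)[:,:,::-1])
s=np.load("scene1.npz")["p"];cv2.imwrite("pics/c2.png",cv2.resize(s[160:330,230:450],None,fx=3.5,fy=3.5,interpolation=2)[:,:,::-1])
E
```

```text
handle ([619.8, 256.3, 103.1, 101.8, 87.3], 290, array([ 9.9, 17.3, 23.5]), array([615.1, 250.7]))
dial ([669.6, -7.7, 42.9, 42.5, 84.9], 251, array([17.5, 25.9, 31.7]), array([669.2,  -7.9]))
coilS ([451.0, 115.9, 63.8, 35.9, -45.8], 308, array([22.8, 32.2, 39.4]), array([448.7, 116.9]))
coilL ([338.0, 117.1, 78.5, 47.1, 35.6], 559, array([32. , 42.6, 49.8]), array([338.6, 116.6]))
board ([519.1, -444.4, 104.1, 93.2, 69.3], 820, array([10.8, 16.8, 22.9]), array([ 518.6, -441.3]))
mug ([503.8, 443.5, 102.1, 71.4, -77.6], 600, array([23.5, 58.6, 77.4]), array([501.6, 435.6]))
mhandle ([407.1, 293.0, 97.7, 34.6, 3.9], 504, array([407.9, 293.2])) ([407.6, 292.9, 111.3, 76.8, 4.0], 823, array([410.4, 295.2]))
mcoil ([453.0, -88.7, 75.2, 50.7, 7.0], 562, array([452.8, -88.8])) ([452.9, -88.6, 112.1, 77.0, 7.0], 850, array([452.3, -88.7]))
mdial ([626.9, -256.3, 57.9, 55.9, 89.7], 430, array([ 626.5, -256.2])) ([626.3, -256.0, 112.8, 77.2, 19.6], 950, array([ 626.1, -255.9]))
mboard ([389.9, -259.7, 105.6, 68.7, 5.2], 1182, array([ 389.7, -259.8])) ([390.1, -259.4, 112.4, 77.1, 5.0], 263, array([ 389.9, -258.2]))
table z [-0.00492361  0.00334072 -0.00363464  0.00659843 -0.00379323 -0.00035108]
```

View pics/c2.png

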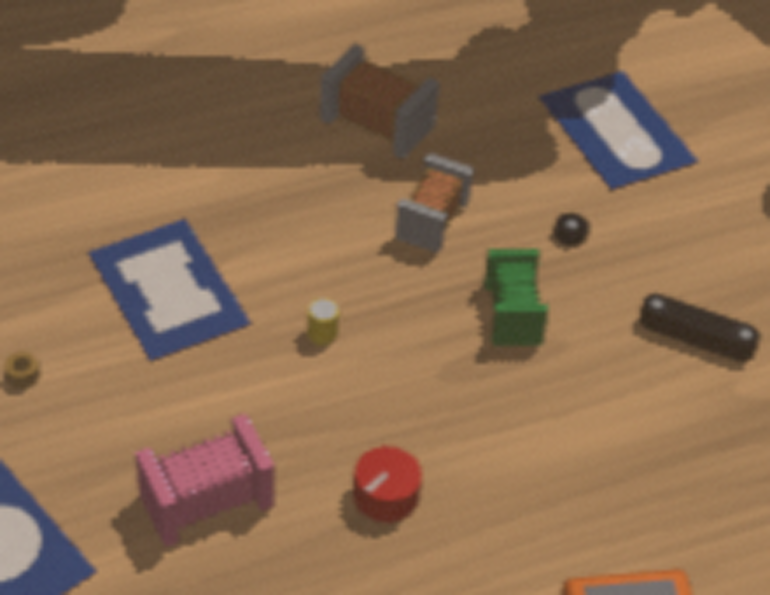

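View pics/c1.png

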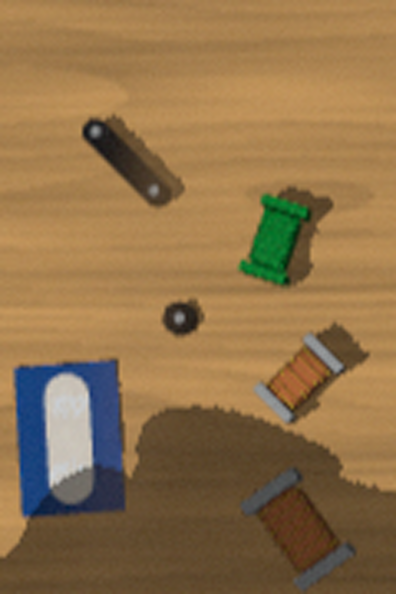

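All parts stand the right way up, and the smaller copper coil has its axis at about −46°. The depth is noisy, so I'll take the handle, board and coil poses from colour silhouettes projected at mid-height.

Run:
```python
from h import *
for n in("top","scene"):
  p,_=camera(n)
  c=calibration(n);print(n,"cam at",np.round(-c["R"].T@c["t"],2))
  W0={"handle":(615,251,.009),"board":(518,-441,.008),"dial":(669,-8,.013),"coil":(450,116,.018),"mug":(503,443,.037)}
  for k,(x,y,z) in W0.items():
    X=c["R"]@np.array([x/1e3,y/1e3,z])+c["t"];uv=(c["camera_matrix"]@X/X[2])[:2]
    for r in cut_out(k,n):
        v,u=np.nonzero(r["mask"])
        if np.hypot(u.mean()-uv[0],v.mean()-uv[1])<15:
            print(k,round(r["score"],2),rect(plane(n,np.c_[u,v],z)),len(u),"mean",np.round(plane(n,np.c_[u,v],z).mean(0)*1e3,1));break
```

```text
top cam at [ 0.37 -0.01  1.55]
handle 0.76 [614.8, 250.3, 84.6, 19.5, 44.9] 254 mean [614.7 249.3]
board 0.67 [518.1, -442.8, 92.4, 56.8, -23.0] 827 mean [ 517.8 -442.7]
dial 0.84 [671.0, -7.5, 43.2, 42.7, -0.3] 260 mean [670.9  -7.5]
coil 0.89 [448.4, 117.7, 59.3, 36.8, -45.1] 308 mean [448.1 119.2]
mug 0.87 [507.8, 440.1, 106.9, 82.3, -80.4] 1028 mean [505.3 436.1]
scene cam at [ 1.27 -0.3   0.94]
handle 0.63 [615.0, 251.9, 83.2, 33.7, 45.6] 337 mean [615.2 252.4]
board 0.66 [518.6, -442.3, 102.1, 63.0, -20.7] 1016 mean [ 519.6 -442.4]
dial 0.61 [669.7, -8.3, 55.4, 43.2, -20.9] 330 mean [670.1  -8.1]
coil 0.81 [448.9, 119.7, 94.7, 45.1, -45.2] 387 mean [449.5 118.8]
mug 0.73 [500.6, 438.4, 161.0, 71.6, -46.6] 968 mean [505.1 435.6]
```

Request:
servo_tool --moves '[[[0,0,0],[-0.0425,-0.0104,0],100],[[0,0,0],[-0.0425,-0.0104,0],100],[[0,0,0],[-0.0425,-0.0104,0],100],[[0,0,0],[-0.0425,-0.0104,0],100],[[0,0,0],[-0.0425,-0.0104,0],100],[[0,0,0],[-0.0425,-0.0104,0],100],[[0,0,0],[-0.0425,-0.0104,0],100],[[0,0,0],[-0.0425,-0.0104,0],100],[[0,0,0],[-0.0425,-0.0104,0],100],[[0,0,0],[-0.0425,-0.0104,0],100],[[0,0,0],[-0.0425,-0.0104,0],100],[[0,0,0],[-0.0425,-0.0104,0],100]]' --force 40

```text
time: 1.9
ee_pos: [0.6163, 0.2495, 0.2313]
tcp_rot: [180.0, 0.0, 162.4]
wrist_force: [-1.0, 0.9, -0.2]
opening: 0.085
grasp_force: 0.0
```

Request:
servo_tool --moves '[[[0,0,8.5],[0,0,0.009],100],[[0,0,8.5],[0,0,0.009],100],[[0,0,8.5],[0,0,0.009],100],[[0,0,8.5],[0,0,0.009],100],[[0,0,8.5],[0,0,0.009],100],[[0,0,8.5],[0,0,0.009],100],[[0,0,8.5],[0,0,0.009],100],[[0,0,8.5],[0,0,0.009],100],[[0,0,8.5],[0,0,0.009],100],[[0,0,8.5],[0,0,0.009],100],[[0,0,8.5],[0,0,0.009],100],[[0,0,8.5],[0,0,0.009],100]]'

```text
time: 3.1
ee_pos: [0.6148, 0.2507, 0.1228]
tcp_rot: [-180.0, 0.0, 60.0]
wrist_force: [1.2, 0.6, -0.6]
opening: 0.0855
grasp_force: 0.0
```

Request:
servo_tool --moves '[[[0,0,7.7],[0,0,0],90],[[0,0,7.7],[0,0,0],80],[[0,0,0],[0,0,0],80],[[0,0,0],[0,0,0],80]]'

```text
time: 3.5
ee_pos: [0.6149, 0.2507, 0.1233]
tcp_rot: [180.0, -0.0, 45.2]
wrist_force: [0.4, 0.0, 0.5]
opening: 0.0686
grasp_force: 0.0
```

Request:
servo_tool --moves '[[[0,0,0],[0,0,0.03],60],[[0,0,0],[0,0,0.03],60],[[0,0,0],[0,0,0.025],60],[[0,0,0],[0,0,0.018],60],[[0,0,0],[0,0,0.01],60],[[0,0,0],[0,0,0.005],60],[[0,0,0],[0,0,0],60],[[0,0,0],[0,0,0],10],[[0,0,0],[0,0,0],10],[[0,0,0],[0,0,0],10],[[0,0,0],[0,0,0],10],[[0,0,0],[0,0,0],10]]'

```text
time: 4.7
ee_pos: [0.6155, 0.251, 0.0066]
tcp_rot: [180.0, -0.1, 45.0]
wrist_force: [0.3, -0.6, 5.8]
opening: 0.0192
grasp_force: 39.8
```

Request:
servo_tool --moves '[[[0,0,0],[0,0,0],10],[[0,0,0],[0,0,0],10],[[0,0,0],[0,0,0],10]]'

```text
time: 5.0
ee_pos: [0.6155, 0.251, 0.0066]
tcp_rot: [180.0, -0.1, 45.0]
wrist_force: [-0.1, -0.8, 5.8]
opening: 0.0189
grasp_force: 39.8
```

Request:
servo_tool --moves '[[[0,0,0],[0,0,-0.015],10],[[0,0,0],[0,0,-0.025],10],[[0,0,8.2],[0,0,-0.01],10],[[0,0,8.2],[0,0,-0.01],10],[[0,0,8.2],[0,0,-0.01],10],[[0,0,8.2],[0,0,0],10],[[0,0,8.2],[0,0,0],10],[[0,0,0],[-0.041,-0.0113,0],10],[[0,0,0],[-0.041,-0.0113,0],10],[[0,0,0],[-0.041,-0.0113,0],10],[[0,0,0],[-0.041,-0.0113,0],10],[[0,0,0],[-0.041,-0.0113,0],10]]'

```text
time: 6.2
ee_pos: [0.431, 0.1452, 0.0819]
tcp_rot: [-175.1, 0.4, 15.6]
wrist_force: [0.4, -0.0, 0.5]
opening: 0.019
grasp_force: 39.2
```

Request:
servo_tool --moves '[[[0,0,0],[0,0,0],10],[[0,0,0],[0,0,0],10]]'

```text
time: 6.4
ee_pos: [0.4327, 0.1455, 0.0825]
tcp_rot: [-175.1, 0.3, 15.6]
wrist_force: [0.4, -0.1, -0.2]
opening: 0.0188
grasp_force: 39.2
```

The arm ended up off the commanded pose: wrong direction, yaw short, and a 5° tilt. I'll check before I go on.

Run:
```python
from h import *
o=get_obs();print(np.round(o["q"],1),o["ee_pos"],o["tcp_rot"],np.round(o["qd"],2),np.round(o["joint_efforts"],1),o["wrist_force"],o["torque"])
p,_=camera("scene");cv2.imwrite("pics/s2.png",p[:,:,::-1])
```

```text
[ 15.5  -7.9 -19.1  79.1   4.9 179.9] [0.43272237 0.14551933 0.08250192] [-175.09738584    0.32724288   15.58991915] [-0.22  2.79  2.09 -0.71 -0.1   0.05] [  0.2 -39.6  44.9   0.6   0.3  -0. ] [ 0.36203479 -0.06099605 -0.24889071] [-0.05671435 -0.07293738 -0.04894536]
```

View pics/s2.png

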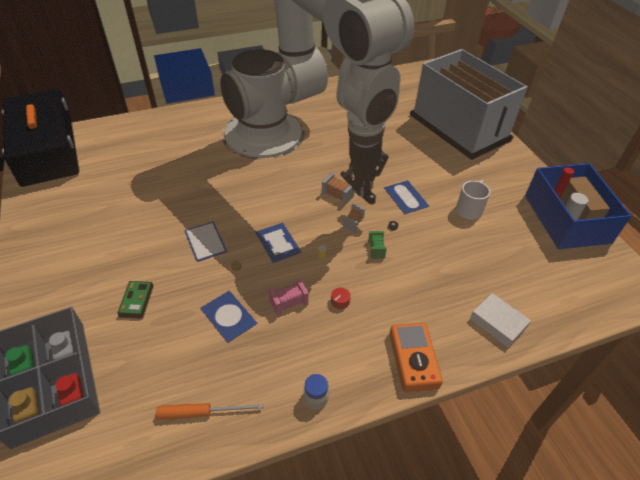

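The last joint ran into its range: q6 = 180 + q1 − yaw, so yaw 4 isn't reachable there. The picture shows the handle still held at about (368,190) and the coils undisturbed. I'll use the other way round, yaw 184.

Request:
servo_tool --moves '[[[-4.9,0,0],[0,0,-0.02],10],[[0,0,-8.4],[0,0,-0.01],10],[[0,0,-8.4],[0,0,0],10],[[0,0,-8.4],[0,0,0],10],[[0,0,-8.4],[0,0,0],10],[[0,0,-8.4],[0,0,0],10],[[0,0,-8.4],[0,0,0],10],[[0,0,-8.4],[0,0,0],10],[[0,0,-8.4],[0,0,0],10],[[0,0,-8.4],[0,0,0],10],[[0,0,-8.4],[0,0,0],10],[[0,0,-8.4],[0,0,0],10]]'

```text
time: 7.65
ee_pos: [0.4381, 0.132, 0.1111]
tcp_rot: [-179.5, -0.6, 109.2]
wrist_force: [0.6, -0.5, -0.5]
opening: 0.0187
grasp_force: 39.3
```

Request:
servo_tool --moves '[[[0,0,-8.4],[0,0,0],10],[[0,0,-8.4],[0,0,0],10],[[0,0,-8.4],[0,0,0],10],[[0,0,-8.4],[0,0,0],10],[[0,0,-8.4],[0,0,0],10],[[0,0,-8.4],[0,0,0],10],[[0,0,-8.4],[0,0,0],10],[[0,0,-8.4],[0,0,0],10],[[0,0,-8.4],[0,0,0],10],[[0,0,0],[0,0,0],10],[[0,0,0],[0,0,0],10]]'

```text
time: 8.75
ee_pos: [0.4376, 0.1319, 0.111]
tcp_rot: [179.6, -0.6, -175.8]
wrist_force: [0.5, -0.1, -1.0]
opening: 0.0188
grasp_force: 39.3
```

Request:
servo_tool --moves '[[[0.4,-0.6,0.2],[0,0,0],10],[[0,0,0],[0.0047,0.0407,0],10],[[0,0,0],[0.0047,0.0407,0],10],[[0,0,0],[0.0048,0.0407,0],10],[[0,0,0],[0.0048,0.0407,0],10],[[0,0,0],[0,0,0.02],10],[[0,0,0],[0,0,0.02],10],[[0,0,0],[0,0,0.02],10],[[0,0,0],[0,0,0],10],[[0,0,0],[0,0,0],10]]'

```text
time: 9.75
ee_pos: [0.4057, 0.2927, 0.0516]
tcp_rot: [180.0, 0.0, -175.8]
wrist_force: [0.2, -1.3, -0.5]
opening: 0.0187
grasp_force: 39.4
```

Request:
servo_tool --moves '[[[0,0,0],[-0.0016,-0.0002,0.016],10],[[0,0,0],[0,0,0.012],10],[[0,0,0],[0,0,0.007],10],[[0,0,0],[0,0,0.004],10],[[0,0,0],[0,0,0.002],10],[[0,0,0],[0,0,0],10],[[0,0,0],[0,0,0],10]]'

```text
time: 10.45
ee_pos: [0.4076, 0.2928, 0.0106]
tcp_rot: [179.9, 0.0, -175.7]
wrist_force: [0.1, 0.6, 0.0]
opening: 0.0189
grasp_force: 39.4
```

Request:
servo_tool --moves '[[[0,0,0],[0,0,0],40],[[0,0,0],[0,0,0],50],[[0,0,0],[0,0,0],60],[[0,0,0],[0,0,0],60],[[0,0,0],[0,0,-0.01],60],[[0,0,0],[0,0,-0.02],60],[[0,0,0],[0,0,-0.03],60],[[0,0,0],[0,0,-0.04],60],[[0,0,0],[0,0,0],60]]'

```text
time: 11.35
ee_pos: [0.4093, 0.294, 0.1163]
tcp_rot: [179.7, 0.4, -175.7]
wrist_force: [0.4, -0.5, 0.2]
opening: 0.0513
grasp_force: 0.0
```

Request:
servo_tool --moves '[[[0,0,0],[-0.0065,-0.0446,0],80],[[0,0,0],[-0.0065,-0.0446,0],80],[[0,0,0],[-0.0065,-0.0446,0],80],[[0,0,0],[-0.0064,-0.0446,0],80],[[0,0,8.27],[0,0,0],80],[[0,0,8.27],[0,0,0],80],[[0,0,8.27],[0,0,0],80],[[0,0,8.27],[0,0,0],80],[[0,0,8.27],[0,0,0],80],[[0,0,8.27],[0,0,0],80],[[0,0,0],[0,0,0],80],[[0,0,0],[0,0,0],80]]'

```text
time: 12.55
ee_pos: [0.4466, 0.1167, 0.1102]
tcp_rot: [179.9, -0.0, 134.9]
wrist_force: [0.4, -0.7, 0.2]
opening: 0.0681
grasp_force: 0.0
```

```bash
cat > chk.py <<'E'
from h import *
import sys
def chk(names):
  for n in("top","scene"):
    p,_=camera(n);c=calibration(n)
    for k,x,y,z in names:
      X=c["R"]@np.array([x/1e3,y/1e3,z])+c["t"];uv=(c["camera_matrix"]@X/X[2])[:2]
      for r in cut_out(k,n):
        v,u=np.nonzero(r["mask"])
        if np.hypot(u.mean()-uv[0],v.mean()-uv[1])<15:
            print(n,k,round(r["score"],2),rect(plane(n,np.c_[u,v],z)),len(u),"mean",np.round(plane(n,np.c_[u,v],z).mean(0)*1e3,1));break
    cv2.imwrite(f"pics/{n}_last.png",p[:,:,::-1])
E
python3 -c "
from chk import *
chk([('handle',407,293,.012),('coil',448,118,.018),('mug',505,436,.037)])"
```

```text
top handle 0.7 [409.3, 294.4, 82.4, 23.1, 4.6] 286 mean [409.4 294.6]
top mug 0.7 [503.6, 435.7, 97.7, 83.8, 89.7] 983 mean [504.8 435.3]
scene handle 0.6 [408.7, 296.9, 95.9, 30.7, 3.2] 232 mean [409.5 296.3]
scene coil 0.6 [448.7, 119.4, 92.3, 40.9, -46.1] 356 mean [449.5 118.9]
scene mug 0.7 [501.5, 437.7, 157.2, 69.7, -44.8] 926 mean [505.1 434.9]
```

Request:
servo_tool --moves '[[[0,0,0.2],[-0.0004,0.0022,0.03],80],[[0,0,0],[0,0,0.03],80],[[0,0,0],[0,0,0.02],80],[[0,0,0],[0,0,0.013],80],[[0,0,0],[0,0,0.007],80],[[0,0,0],[0,0,0],80],[[0,0,0],[0,0,0],10],[[0,0,0],[0,0,0],10],[[0,0,0],[0,0,0],10],[[0,0,0],[0,0,0],10],[[0,0,0],[0,0,0],10],[[0,0,0],[0,0,0],10]]'

```text
time: 14.15
ee_pos: [0.4491, 0.1182, 0.011]
tcp_rot: [179.9, 0.0, 134.5]
wrist_force: [-0.0, -0.3, 6.6]
opening: 0.027
grasp_force: 40.4
```

Request:
servo_tool --moves '[[[0,0,0],[0,0,0],10],[[0,0,0],[0,0,0],10]]'

```text
time: 14.35
ee_pos: [0.4491, 0.1182, 0.0111]
tcp_rot: [179.9, 0.0, 134.5]
wrist_force: [0.3, 0.1, 7.1]
opening: 0.0273
grasp_force: 40.4
```

Request:
servo_tool --moves '[[[0,0,0],[0,0,-0.02],10],[[0,0,0],[0,0,-0.03],10],[[0,0,0],[0,0,-0.035],10],[[0,0,-7.5],[0,0,0],10],[[0,0,-7.5],[0,0,0],10],[[0,0,-7.5],[0,0,0],10],[[0,0,-7.5],[0,0,0],10],[[0,0,-7.5],[0,0,0],10],[[0,0,-7.5],[0,0,0],10],[[0,0,-7.5],[0,0,0],10]]'

```text
time: 15.35
ee_pos: [0.4483, 0.1179, 0.095]
tcp_rot: [180.0, 0.0, -172.7]
wrist_force: [0.5, -0.3, -1.9]
opening: 0.0271
grasp_force: 39.8
```

Request:
servo_tool --moves '[[[0,0,0],[0.0043,-0.0412,0],10],[[0,0,0],[0.0043,-0.0412,0],10],[[0,0,0],[0.0043,-0.0412,0],10],[[0,0,0],[0.0043,-0.0412,0],10],[[0,0,0],[0.0042,-0.0412,0],10],[[0,0,0],[0,0,0.02],10],[[0,0,0],[0,0,0.02],10],[[0,0,0],[0,0,0.01],10],[[0,0,0],[0,0,0],10],[[0,0,0],[0,0,0],10]]'

```text
time: 16.35
ee_pos: [0.4524, -0.0889, 0.0454]
tcp_rot: [180.0, 0.0, -173.0]
wrist_force: [-0.0, -0.8, -1.3]
opening: 0.0273
grasp_force: 40.1
```

Request:
servo_tool --moves '[[[0,0,0],[-0.0006,-0.0002,0.012],10],[[0,0,0],[0,0,0.01],10],[[0,0,0],[0,0,0.006],10],[[0,0,0],[0,0,0.003],10],[[0,0,0],[0,0,0],10],[[0,0,0],[0,0,0],10],[[0,0,0],[0,0,0],45],[[0,0,0],[0,0,0],60],[[0,0,0],[0,0,0],70],[[0,0,0],[0,0,0],80],[[0,0,0],[0,0,0],80]]'

```text
time: 17.45
ee_pos: [0.4529, -0.0892, 0.0138]
tcp_rot: [180.0, 0.0, -173.0]
wrist_force: [-0.2, 0.3, 0.5]
opening: 0.0685
grasp_force: 0.0
```

Request:
servo_tool --moves '[[[0,0,0],[0,0,-0.01],80],[[0,0,0],[0,0,-0.02],80],[[0,0,0],[0,0,-0.03],80],[[0,0,0],[0,0,-0.04],80],[[0,0,0],[0,0,0],80]]'

```text
time: 17.95
ee_pos: [0.4552, -0.0898, 0.1198]
tcp_rot: [-179.9, 0.5, -173.0]
wrist_force: [-0.5, 0.1, -0.7]
opening: 0.0682
grasp_force: 0.0
```

Request:
servo_tool --moves '[[[0,0,0],[-0.0446,0.011,0],80],[[0,0,0],[-0.0446,0.011,0],80],[[0,0,0],[-0.0446,0.011,0],80],[[0,0,0],[-0.0446,0.011,0],80],[[0,0,0],[-0.0446,0.011,0],80],[[0,0,0],[0,0,0.02],80],[[0,0,0],[0,0,0.02],80],[[0,0,0],[0,0,0],80],[[0,0,0],[0,0,0],80]]'

```text
time: 18.85
ee_pos: [0.6672, -0.0076, 0.0743]
tcp_rot: [180.0, -0.0, -173.0]
wrist_force: [-0.6, -0.4, -0.2]
opening: 0.0684
grasp_force: 0.0
```

```bash
python3 -c "
from chk import *
chk([('coil',453,-89,.021),('dial',670,-8,.013)])
print(get_obs()['q'])"
```

```text
top coil 0.48 [455.3, -97.8, 54.3, 12.3, -0.5] 96 mean [452.6 -95.7]
scene coil 0.58 [454.6, -84.9, 93.0, 45.8, 3.6] 421 mean [455.2 -86.2]
scene dial 0.53 [671.8, -6.7, 52.9, 43.1, -21.0] 330 mean [671.8  -7.5]
[-6.75926504e-01  2.08005702e+01  1.15073239e+01  8.05937681e+01
  4.41009590e-02 -7.65077224e+00]
```

Request:
servo_tool --moves '[[[0,0,0],[-0.003,-0.0004,0.025],80],[[0,0,0],[0,0,0.02],80],[[0,0,0],[0,0,0.014],80],[[0,0,0],[0,0,0.008],80],[[0,0,0],[0,0,0],80],[[0,0,0],[0,0,0],60],[[0,0,0],[0,0,0],40],[[0,0,0],[0,0,0],30],[[0,0,0],[0,0,0],30],[[0,0,0],[0,0,0],30],[[0,0,0],[0,0,0],30]]' --force 30

```text
time: 20.25
ee_pos: [0.6714, -0.0075, 0.0085]
tcp_rot: [180.0, 0.2, -173.0]
wrist_force: [0.2, -0.5, 6.5]
opening: 0.0426
grasp_force: 30.8
```

Request:
servo_tool --moves '[[[0,0,0],[0,0,0],30],[[0,0,0],[0,0,0],30],[[0,0,0],[0,0,-0.02],30],[[0,0,0],[0,0,-0.03],30],[[0,0,0],[0,0,-0.03],30],[[0,0,0],[0,0,0],30]]'

```text
time: 20.85
ee_pos: [0.6726, -0.0076, 0.0923]
tcp_rot: [-180.0, 0.4, -173.0]
wrist_force: [1.2, -0.6, 0.3]
opening: 0.0427
grasp_force: 30.6
```

Request:
servo_tool --moves '[[[0,0,0],[0.0127,-0.0402,0],30],[[0,0,0],[0.0127,-0.0402,0],30],[[0,0,0],[0.0127,-0.0402,0],30],[[0,0,0],[0.0127,-0.0402,0],30],[[0,0,0],[0.0127,-0.0402,0],30],[[0,0,0],[0.0125,-0.0399,0],30],[[0,0,0],[0,0,0.02],30],[[0,0,0],[0,0,0.02],30],[[0,0,0],[0,0,0],30],[[0,0,0],[0,0,0],30]]'

```text
time: 21.85
ee_pos: [0.6241, -0.2557, 0.0466]
tcp_rot: [179.9, -0.0, -173.0]
wrist_force: [0.3, -0.3, 0.2]
opening: 0.0427
grasp_force: 30.7
```

Request:
servo_tool --moves '[[[0,0,0],[-0.003,-0.0007,0.015],30],[[0,0,0],[0,0,0.01],30],[[0,0,0],[0,0,0.006],30],[[0,0,0],[0,0,0.0035],30],[[0,0,0],[0,0,0],30],[[0,0,0],[0,0,0],30],[[0,0,0],[0,0,0],60],[[0,0,0],[0,0,0],80],[[0,0,0],[0,0,0],80],[[0,0,0],[0,0,0],80]]'

```text
time: 22.85
ee_pos: [0.6275, -0.2563, 0.0124]
tcp_rot: [180.0, 0.0, -173.0]
wrist_force: [-0.1, -0.6, 0.1]
opening: 0.0684
grasp_force: 0.0
```

Request:
servo_tool --moves '[[[0,0,0],[0,0,-0.01],90],[[0,0,0],[0,0,-0.02],90],[[0,0,0],[0,0,-0.03],90],[[0,0,0],[0,0,-0.03],90],[[0,0,0],[0,0,0],90]]'

```text
time: 23.35
ee_pos: [0.6294, -0.2571, 0.1084]
tcp_rot: [-179.8, 0.4, -173.0]
wrist_force: [0.1, -0.4, 1.0]
opening: 0.0768
grasp_force: 0.0
```

Request:
servo_tool --moves '[[[0,0,0],[0.0266,-0.0342,0],90],[[0,0,0],[0.0266,-0.0342,0],90],[[0,0,0],[0.0266,-0.0342,0],90],[[0,0,0],[0.0266,-0.0342,0],90],[[0,0,0],[0.0264,-0.0341,0],90],[[0,0,7.4],[0,0,0],90],[[0,0,7.4],[0,0,0],90],[[0,0,7.4],[0,0,0],90],[[0,0,7.3],[0,0,0],90],[[0,0,0],[0,0,0],90],[[0,0,0],[0,0,0],90]]'

```text
time: 24.45
ee_pos: [0.5164, -0.442, 0.1022]
tcp_rot: [180.0, -0.0, 157.7]
wrist_force: [0.0, -0.3, 0.7]
opening: 0.0767
grasp_force: 0.0
```

```bash
python3 -c "
from chk import *
chk([('dial',627,-256,.016),('coil',453,-89,.021),('board',518,-443,.008)])
W=cloud('top',np.load('top1.npz')['d']).reshape(-1,3)
Q=W[(W[:,1]<-.475)&(W[:,1]>-.8)&(W[:,0]>.4)&(W[:,0]<.75)&(W[:,2]>.02)]
print(Q.min(0),Q.max(0))
for x in(.46,.48,.5,.52,.54,.56,.6): 
  q=Q[abs(Q[:,0]-x)<.01]; print(x,q[:,1].max() if len(q) else None)"
```

```text
top dial 0.66 [627.3, -255.5, 46.4, 42.3, -45.4] 271 mean [ 627.1 -255.5]
top coil 0.89 [454.5, -86.8, 61.1, 32.8, 7.7] 304 mean [454.7 -87.5]
top board 0.83 [503.6, -435.9, 58.2, 56.0, -20.5] 493 mean [ 502.8 -436.2]
scene dial 0.62 [626.9, -254.6, 58.7, 42.9, 3.9] 377 mean [ 627.2 -254.6]
scene coil 0.63 [453.2, -86.9, 90.5, 45.7, 6.5] 424 mean [453.4 -87. ]
scene board 0.9 [517.8, -441.7, 101.4, 61.2, -22.2] 974 mean [ 519.  -442.3]
[ 0.54220876 -0.71981262  0.02000831] [ 0.749998   -0.53608431  0.07974085]
0.46 None
0.48 None
0.5 None
0.52 None
0.54 -0.5573858222673768
0.56 -0.5543931363822436
0.6 -0.5510418676133912
```

Request:
servo_tool --moves '[[[0,0,0],[-0.0019,0.0004,0.03],90],[[0,0,0],[0,0,0.03],90],[[0,0,0],[0,0,0.02],90],[[0,0,0],[0,0,0.012],90],[[0,0,0],[0,0,0.007],90],[[0,0,0],[0,0,0],90],[[0,0,0],[0,0,0],75],[[0,0,0],[0,0,0],60],[[0,0,0],[0,0,0],40],[[0,0,0],[0,0,0],40],[[0,0,0],[0,0,0],40],[[0,0,0],[0,0,0],40]]' --force 30

```text
time: 26.05
ee_pos: [0.519, -0.4429, 0.0048]
tcp_rot: [180.0, 0.1, 157.5]
wrist_force: [0.3, 0.4, 5.6]
opening: 0.0532
grasp_force: 32.5
```

Request:
servo_tool --moves '[[[0,0,0],[0,0,0],40],[[0,0,0],[0,0,0],40]]'

```text
time: 26.25
ee_pos: [0.519, -0.4429, 0.0048]
tcp_rot: [180.0, 0.1, 157.5]
wrist_force: [-0.5, 0.1, 6.4]
opening: 0.0531
grasp_force: 32.5
```

Request:
servo_tool --moves '[[[0,0,0],[0,0,-0.015],40],[[0,0,0],[0,0,-0.025],40],[[0,0,0],[0,0,-0.03],40],[[0,0,-6.9],[0,0,0],40],[[0,0,-6.9],[0,0,0],40],[[0,0,-6.9],[0,0,0],40],[[0,0,-6.9],[0,0,0],40],[[0,0,0],[0.0224,0.0388,0],40],[[0,0,0],[0.0224,0.0388,0],40],[[0,0,0],[0.0224,0.0388,0],40],[[0,0,0],[0.0224,0.0388,0],40],[[0,0,0],[0.0224,0.0388,0],40]]'

```text
time: 27.45
ee_pos: [0.3885, -0.2578, 0.074]
tcp_rot: [180.0, 0.1, -174.9]
wrist_force: [0.3, -0.4, -0.6]
opening: 0.053
grasp_force: 31.9
```

Request:
servo_tool --moves '[[[0,0,0],[0,0,0.02],40],[[0,0,0],[0,0,0.015],40],[[0,0,0],[0,0,0],40],[[0,0,0],[0,0,0],40]]'

```text
time: 27.85
ee_pos: [0.3898, -0.2592, 0.0392]
tcp_rot: [180.0, 0.0, -174.9]
wrist_force: [0.1, -0.4, -0.4]
opening: 0.0529
grasp_force: 32.0
```

Request:
servo_tool --moves '[[[0,0,0],[0,-0.0003,0.012],40],[[0,0,0],[0,0,0.01],40],[[0,0,0],[0,0,0.006],40],[[0,0,0],[0,0,0.003],40],[[0,0,0],[0,0,0],40],[[0,0,0],[0,0,0],40],[[0,0,0],[0,0,0],75],[[0,0,0],[0,0,0],90],[[0,0,0],[0,0,0],90],[[0,0,0],[0,0,0],90]]'

```text
time: 28.85
ee_pos: [0.3896, -0.2593, 0.0071]
tcp_rot: [180.0, 0.0, -174.9]
wrist_force: [0.9, 0.2, 0.3]
opening: 0.0771
grasp_force: 0.0
```

Request:
servo_tool --moves '[[[0,0,0],[0,0,-0.01],90],[[0,0,0],[0,0,-0.02],90],[[0,0,0],[0,0,-0.04],90],[[0,0,0],[0,0,-0.05],90],[[0,0,0],[0,-0.04,-0.05],90],[[0,0,0],[0,-0.04,-0.02],90],[[0,0,0],[0,-0.04,0],90],[[0,0,0],[0,-0.04,0],90],[[0,0,0],[0,-0.04,0],90],[[0,0,0],[0,0,0],90]]'

```text
time: 29.85
ee_pos: [0.4061, -0.4536, 0.1848]
tcp_rot: [179.9, -0.0, -175.1]
wrist_force: [-0.8, 1.1, -1.2]
opening: 0.0773
grasp_force: 0.0
```

```bash
python3 -c "
from chk import *
chk([('board',390,-260,.011),('handle',407,293,.012),('dial',627,-256,.016),('coil',453,-89,.021),('mug',505,436,.037)])
t=cv2.imread('pics/top_last.png')[140:320,115:475];s=cv2.imread('pics/scene_last.png')[150:340,170:500]
cv2.imwrite('pics/f1.png',cv2.resize(t,None,fx=2.2,fy=2.2,interpolation=2));cv2.imwrite('pics/f2.png',cv2.resize(s,None,fx=2.4,fy=2.4,interpolation=2))"
```

```text
top board 0.88 [389.2, -257.8, 89.3, 55.7, 5.8] 784 mean [ 388.8 -257.4]
top handle 0.74 [409.1, 294.2, 82.7, 23.5, 4.1] 311 mean [408.8 294.2]
top coil 0.53 [455.4, -87.5, 61.9, 30.3, 8.5] 291 mean [454.9 -87.2]
top mug 0.69 [507.1, 439.9, 106.1, 78.8, -81.1] 988 mean [504.7 435.9]
scene board 0.92 [390.0, -257.7, 105.2, 57.3, 4.9] 695 mean [ 391.5 -257.6]
scene handle 0.62 [408.7, 296.2, 95.8, 32.0, 3.7] 244 mean [409.6 295.9]
scene dial 0.91 [626.6, -253.5, 56.4, 41.0, 2.4] 343 mean [ 626.7 -254.2]
scene coil 0.76 [452.5, -87.0, 88.9, 43.3, 6.0] 397 mean [452.9 -86.7]
scene mug 0.85 [503.7, 438.2, 165.4, 72.5, -42.6] 987 mean [506.4 434.5]
```

View pics/f1.png

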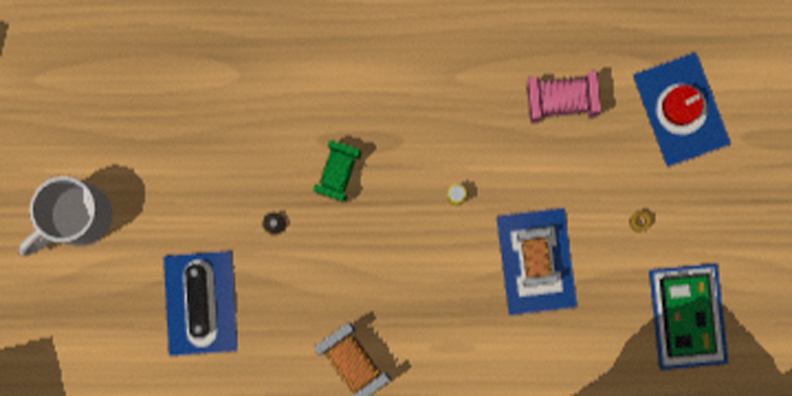

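View pics/f2.png

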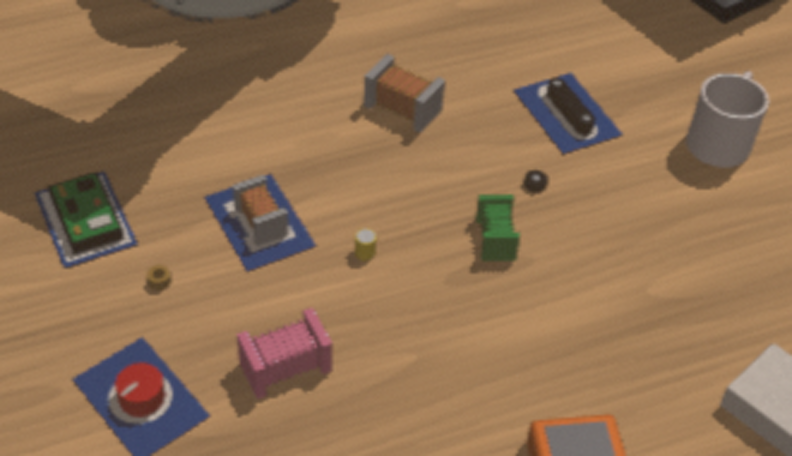

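Every part lies inside its white silhouette, lined up to within about 2 mm. In crop f1 they are at: handle (200,300), coil (537,258), dial (683,104), board (688,316). The mug hasn't moved, and the arm is clear of everything.

```bash
python3 -c "
from workcell import *
print(job_done())"
```

```text
the job is handed in; nothing more can be done
None
```

I laid all four parts right way up inside their white silhouettes, lined up to within about 2 mm, left the mug where it stood, and handed the job in at about 30 s.

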